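Set out the filling tray

ROBOT

A 6-joint arm with a two-finger parallel gripper is mounted at the origin on a cart in front of the work surface, level with it; the furniture and walls round the work are solid. World frame = base frame: x ahead of the robot, y to its left, z up, the work surface at z = 0. Lengths are in m, angles in degrees, forces in N, time in s.
With the tool pointing down it reaches from about 0.425 to 0.95 m from the base axis. Payload 3.5 kg.
Tool frame: the origin (TCP) lies on the centre line of the jaws, within the pads' length; the fingertips stand 8 mm ahead of it and the grasp point (between the pads) lies 11 mm behind it (r.tips_ahead is the distance from the TCP to the fingertips, in m); z points along the fingers, y is the line along which they close (so a half turn about z gives the same grasp; the last joint's range is limited). The gripper opens to 85 mm and grips with 20 to 120 N. Pads are 22 mm wide; open, the fingers measure 114 mm over their backs; the gripper's body (76 mm by 85 mm) begins 54 mm behind the grasp point. The pads swing forward as they close: fully open they stand 13 mm farther back than shut.
Start: joints at [-81.761, 16.404, 90.338, -0, 73.258, -8.594], TCP at [0.195, -0.646, 0.239] pointing down, gripper open.
Joint ranges: [-158.93, 158.93], [-51.34, 127.21], [12.03, 142.37], [-87.48, 267.48], [13.55, 161.25], [-162.69, 162.69]. Speed limits (degrees/s): [159.86, 159.86, 180, 180, 180, 180].

INTERFACE

Orientations are given as a 3x3 rotation matrix whose columns are the frame's x, y, z axes.
In Python, from bench import r, cams, finder gives the robot as it stands.
- The arm moves only by the tool send_rows, never from a script. Its argument "rows" is a list of rows, each a list of 4 numbers: the shift along the tool's x, y, z in cm, then the turn about the tool's z in rad. A call has 1 to 12 rows; each row shifts and turns the commanded pose from where the row before left it, along the tool's axes as they then stand; what a row does not reach is not made up. A row lasts 1/8 s, in which the tool goes at most 62.5 mm and 10.7 degrees, less where a joint would pass 70% of its speed; a pose out of reach is approached as far as the arm can. A call with a gripper value outside its range is refused whole. "fingers" is the closure, from -1 (fully open) to 1 (shut), set as the call begins (left out, the last holds). The fingers move at their own pace and stop on an object; the grip force is fixed at half the most. Time passes only in rows, so rows that do not move let the fingers close. It gives the time, the measured TCP pose, the force, the opening and the grip force at its end, in the units of the state.
- r.state(): the state, without advancing time (a new reading comes with each control period).
- cams.get_image(name): name is "scene" or "side" or "wrist"; returns a dict with "image" (480x640x3 uint8, blue, green, red), "camera_matrix" (3x3 intrinsics, pixels), "T" (4x4, takes a point from camera to world coordinates). Camera axes: x right, y down, z forward; pixel columns grow to the right and rows downward; lengths in m; the calibration is good to about 2 mm. A picture is of the moment at which its call begins. There is no depth.
- r.job_done(): hands the job in; it is judged then, once.
Trained networks look in the newest picture that a camera, given by its name, has taken for a name from the list of things; names that differ only in an ending like _2 or _b are one class to them, and where a whole thing is asked for, a point or a joint stands for the part that bears it (a point fixed in the world has none). Each returns a list of dicts, best first, with "score" (0 to 1); they miss things now and then, are a little off and sometimes report something else, mostly with a low value. They report only what shows in the picture. A call takes as long as a camera call.
- finder.boxes_of(camera, query): "rect" ([left, top, right, bottom] as shares, 0 to 1, of the picture: columns of its width, rows of its height, round what is visible of it).
- finder.regions_of(camera, query): "pixels" (480x640 bool, what is visible of it) and "rect" ([left, top, right, bottom] as shares, 0 to 1, of the picture: columns of its width, rows of its height, round what is visible of it).
The state is a dict: "t": time; "q": joint angles; "joint_velocities": joint speeds; "joint_efforts": joint torques, N m; "tool_pos": TCP position; "tool_rot": TCP orientation; "contact_force": force on the tool from outside, world axes, zero at the start; "torque": the same for the moment, N m; "opening": finger opening in m; "gripper_force": force on a finger pad.
Only numpy, scipy, OpenCV 4.12 (cv2) and the standard library are available. Lean on these libraries where they do the work, as an engineer would, in place of code of your own. Each camera call takes 0.05 s, during which the arm holds its last target. There are 200 camera calls.

TASK

Set out the metal tray for a filling: first lay the white glass slab flat in the middle of the tray, square with it, and then stand the small glass dish on the middle of the slab. Stand the wide powder jar midway between the slab and the tray's left end and the slim vial midway between the slab and its right end, both level with the slab, and put the drilled bur block midway between the slab and the tray's back rim, centred behind the slab with its long side along that rim. Keep everything upright, set the glass down rather than dropping it, and leave the floss dispenser that lies among the things where it is.

Things in the scene. Friction and masses are not known exactly. Their poses are not given: they have to be found in the camera images.
- tray: Shallow metal tray, fixed, outside 190 x 250 mm; flat inner floor 180 (tray x) x 240 mm (tray y), its surface 3 mm above the worktop; rim 5 mm wide, 12 mm high. Origin: centre of its underside, at worktop height. +x points to its back rim (away from the robot), +y to its left end as the robot sees it; turned by up to 17 degrees.
- slab: Square white glass mixing slab, 50 x 50 x 10 mm, loose. Origin: centre of its underside; x and y along its edges, z up. At the start it lies flat on the bare worktop.
- dappen_dish: Small thick clear-glass dappen dish, faceted, waisted, 37 mm across and 27 mm high, standing upright. Its collision shape is its convex outline (no waist to grip into). Origin: centre of its underside, z up.
- powder_jar: Wide, short, round powder jar with a pale screw cap, 45 mm in diameter, 58 mm high; the straight body reaches to about 30 mm. Origin: centre of its underside, z up.
- vial_green: Slim round glass vial with a screw cap, 25 mm in diameter, 52 mm high; the straight body reaches to about 34 mm. Origin: centre of its underside, z up.
- bur_block: Drilled block with a row of small burs standing in it: solid block 28 mm (its x) x 58 mm (its y) x 16 mm high, 34 mm high with the burs, which offer no resistance. Grip the block by its sides or by its ends. Origin: centre of its underside, z up.
- floss_box: Floss dispenser, a flat plastic case with rounded corners and a flip cap along one side, 44 x 46 x 13 mm, loose, lying among the things to be moved; it is not part of the job and must stay where it is. Origin: centre of its underside, z up.

How it is judged (in metres and radians):
On the way, in this order (a step that is already met when the one before it is completed fails the run):
1. the slab lies in the middle of the tray, square with it, let go (x of slab in the frame of tray between -0.012 and 0.012 m and y of slab in the frame of tray between -0.012 and 0.012 m and z of slab in the frame of tray between -0.001 and 0.007 m and angle between slab's own z axis and vertical below 0.12 rad and (angle between the x axis of slab and the x axis of tray, either way round below 0.2 rad or angle between the x axis of slab and the y axis of tray, either way round below 0.2 rad) and linear speed of slab below 0.02 m/s and angular speed of slab below 0.6 rad/s and contact force between slab and the fingers below 0.1 N), for 0.2 s.
2. the dish stands on the middle of the slab, let go (horizontal distance between dappen_dish and slab below 0.012 m and z of dappen_dish in the frame of slab between 0.006 and 0.014 m and angle between dappen_dish's own z axis and vertical below 0.12 rad and linear speed of dappen_dish below 0.02 m/s and angular speed of dappen_dish below 0.6 rad/s and contact force between dappen_dish and the fingers below 0.1 N), for 0.2 s.
At the end, for the whole second after the job is handed in: On the tray floor, upright, released, at rest: slab within 12 mm of tray centre, square to 0.2 rad; dish on it within 12 mm of its centre; jar 72.5 mm left, vial 72.5 mm right, bur block 57.5 mm behind the tray centre, each within 15 mm per tray axis; block along the back rim to 0.22 rad (all of step 1 and all of step 2 and x of powder_jar in the frame of tray between -0.015 and 0.015 m and y of powder_jar in the frame of tray between 0.0575 and 0.0875 m and z of powder_jar in the frame of tray between -0.001 and 0.007 m and angle between each of powder_jar, vial_green, bur_block's own z axis and vertical below 0.12 rad and linear speed of each of powder_jar, vial_green, bur_block below 0.02 m/s and angular speed of each of powder_jar, vial_green, bur_block below 0.6 rad/s and contact force between each of powder_jar, vial_green, bur_block and the fingers below 0.1 N and x of vial_green in the frame of tray between -0.015 and 0.015 m and y of vial_green in the frame of tray between -0.0875 and -0.0575 m and z of vial_green in the frame of tray between -0.001 and 0.007 m and x of bur_block in the frame of tray between 0.0425 and 0.0725 m and y of bur_block in the frame of tray between -0.015 and 0.015 m and z of bur_block in the frame of tray between -0.001 and 0.007 m and angle between the y axis of bur_block and the y axis of tray, either way round below 0.22 rad); the robot touches nothing.
It fails at once if the floss dispenser was shifted by more than 15 mm or tipped (distance of floss_box from where it was at the start of the episode above 0.015 m or angle between floss_box's own z axis and vertical above 0.5 rad).
It fails at once if a thing of the job was tipped by more than about 40 degrees (angle between any of slab, dappen_dish, powder_jar, vial_green, bur_block's own z axis and vertical above 0.7 rad).
It fails at once if the glass slab or the glass dish was dropped from more than about 18 mm ((linear speed of slab above 0.6 m/s and contact force between slab and the fingers below 0.05 N) or (linear speed of dappen_dish above 0.6 m/s and contact force between dappen_dish and the fingers below 0.05 N)).
It also fails if it takes over 117 s, if anything falls off the work surface, if the arm or the gripper's body presses on something with over 40 N, if the wrist force passes 120 N, or if a joint passes its speed limit or range.

## Working session

There is one attempt and no reset: what is moved stays moved. The work goes in short steps, Python scripts to look and compute and a tool call to move; the robot and the scene stay as the last step left them, time stands still between calls to the robot, and variables do not carry over. Pictures are saved under pics/ and viewed, at most 14 in all, crops included, and the job is handed in when it is done.

Besides the shell and the picture viewer there is one more tool, called after "Emit:" as name([rows], argument=value, ...), one row to a line, values as JSON. send_rows: Moves the arm, as the interface text tells. Its arguments: {"type":"object","properties":{"rows":{"type":"array"},"fingers":{"type":"number"}},"required":["rows"]}

```bash
mkdir -p pics; ls
python3 - <<'E'
from bench import r,cams,finder
import cv2,numpy as np
s=r.state();print(s['t'],s['tool_pos'],np.round(s['tool_rot'],3).tolist(),s['opening'])
for c in['scene','side']:
    d=cams.get_image(c);cv2.imwrite(f'pics/{c}0.png',d['image']);print(c,d['camera_matrix'].tolist(),np.round(d['T'],4).tolist())
    for q in ['tray','slab','dappen_dish','powder_jar','vial_green','bur_block','floss_box']:
        print(q,[(round(b['score'],2),np.round(np.array(b['rect'])*[640,480,640,480]).tolist()) for b in finder.boxes_of(c,q)[:2]])
E
```

```text
pics
0.0 [ 0.19539162 -0.64543397  0.23792536] [[0.957, 0.29, -0.0], [0.29, -0.957, 0.002], [0.0, -0.002, -1.0]] 0.08567113981503173
scene [[552.9973344267511, 0.0, 318.3763302852499], [0.0, 552.9973344267511, 246.11624194260264], [0.0, 0.0, 1.0]] [[-0.5821, -0.5742, 0.5758, 0.0373], [-0.8129, 0.3947, -0.4282, 0.4664], [0.0186, -0.7173, -0.6965, 0.6589], [0.0, 0.0, 0.0, 1.0]]
tray [(0.87, [105.0, 245.0, 320.0, 413.0]), (0.52, [305.0, 196.0, 331.0, 233.0])]
slab [(0.77, [365.0, 277.0, 410.0, 311.0])]
dappen_dish [(0.56, [344.0, 242.0, 368.0, 265.0])]
powder_jar [(0.6, [305.0, 198.0, 330.0, 234.0]), (0.4, [391.0, 217.0, 418.0, 246.0])]
vial_green [(0.68, [432.0, 241.0, 446.0, 267.0])]
bur_block [(0.58, [389.0, 216.0, 420.0, 248.0])]
floss_box [(0.92, [348.0, 190.0, 373.0, 209.0])]
side [[612.8788484379171, 0.0, 315.9966974540803], [0.0, 612.8788484379171, 240.71757539668118], [0.0, 0.0, 1.0]] [[-0.8019, -0.4067, 0.4378, 0.0625], [-0.5973, 0.5284, -0.6033, 0.7711], [0.014, -0.7452, -0.6666, 0.7676], [0.0, 0.0, 0.0, 1.0]]
tray [(0.84, [154.0, 243.0, 342.0, 391.0])]
slab [(0.58, [370.0, 243.0, 403.0, 270.0])]
dappen_dish [(0.56, [337.0, 219.0, 361.0, 241.0])]
powder_jar [(0.73, [290.0, 192.0, 318.0, 224.0])]
vial_green [(0.77, [410.0, 205.0, 422.0, 230.0]), (0.62, [369.0, 192.0, 391.0, 215.0])]
bur_block [(0.89, [369.0, 193.0, 393.0, 218.0])]
floss_box [(0.55, [322.0, 176.0, 343.0, 193.0])]
```

```bash
cat > h.py <<'E'
from bench import r,cams,finder
import cv2,numpy as np
from scipy.optimize import minimize
def cyl(d,h,n=32):
    a=np.linspace(0,2*np.pi,n,endpoint=False)
    return np.array([[d/2*np.cos(t),d/2*np.sin(t),z] for z in(0,h) for t in a])
def box(x,y,h): return np.array([[i*x/2,j*y/2,z] for z in(0,h) for i in(-1,1) for j in(-1,1)])
M=dict(tray=box(.19,.25,.012),slab=box(.05,.05,.01),dappen_dish=cyl(.037,.027),powder_jar=cyl(.045,.058),
 vial_green=cyl(.025,.052),bur_block=box(.028,.058,.016),floss_box=box(.044,.046,.013))
M['bur_block']=np.vstack([M['bur_block'],box(.006,.05,.034)[1::2][:0].reshape(-1,3),[[0,-.022,.034],[0,.022,.034]]])
SQ=dict(slab=90,dappen_dish=1,powder_jar=1,vial_green=1)
def proj(P,d):
    T=np.linalg.inv(d['T']);p=P@T[:3,:3].T+T[:3,3];p=p@d['camera_matrix'].T
    return p[:,:2]/p[:,2:]
def ray(uv,d,z):
    v=d['T'][:3,:3]@np.linalg.inv(d['camera_matrix'])@np.array([*uv,1.]);o=d['T'][:3,3]
    return o+v*(z-o[2])/v[2]
def world(q,x,y,a,z=0):
    c,s=np.cos(a),np.sin(a);P=M[q];return np.c_[c*P[:,0]-s*P[:,1]+x,s*P[:,0]+c*P[:,1]+y,P[:,2]+z]
def look(c):
    d=cams.get_image(c);d['name']=c;return d
def mask(d,q,i=0):
    L=finder.regions_of(d['name'],q);return (L[i]['pixels'].astype(np.uint8),L[i]['score']) if len(L)>i else (None,0)
def sil(q,p,d,z=0,S=4):
    h=cv2.convexHull(proj(world(q,*p,z),d).astype(np.float32))
    m=np.zeros((480,640),np.uint8);cv2.fillConvexPoly(m,np.round(h*16).astype(np.int32),1,shift=4);return m
def cost(q,p,views,z=0,soft=3):
    e=0
    for d,b in views:
        m=cv2.GaussianBlur(sil(q,p,d,z).astype(np.float32),(0,0),soft)
        e+=((m-b)**2).sum()/b.sum()
    return e/len(views)
def fit(q,views,z=0,x0=None,angs=None):
    V=[(d,cv2.GaussianBlur(b.astype(np.float32),(0,0),3)) for d,b in views]
    if x0 is None:
        x0=np.mean([ray(np.argwhere(b).mean(0)[::-1],d,M[q][:,2].max()/2+z)[:2] for d,b in views],0)
    if angs is None: angs=[0] if SQ.get(q)==1 else np.radians(np.arange(0,SQ.get(q,180),15))
    best=None
    for a in angs:
        f=lambda p:cost(q,(x0[0]+p[0]/100,x0[1]+p[1]/100,a+p[2]/5),V,z)
        o=minimize(f,[0,0,0],method='Nelder-Mead',options=dict(initial_simplex=[[0,0,0],[1,0,0],[0,1,0],[0,0,.6]],maxfev=120,xatol=.01,fatol=1e-5))
        p=(x0[0]+o.x[0]/100,x0[1]+o.x[1]/100,a+o.x[2]/5)
        if best is None or o.fun<best[1]: best=(p,o.fun)
    return best
def rep(q,p,e): print(q,'xy',np.round(p[:2],4),'deg',round(np.degrees(p[2]),1),'err',round(e,3))
E
python3 - <<'E'
from h import *
D=[look('scene'),look('side')]
im=[d['image'].copy() for d in D]
for q in M:
    vs=[]
    for d in D:
        b,s=mask(d,q)
        if b is not None: vs.append((d,b)); 
        print(q,d['name'],round(s,2),int(b.sum()) if b is not None else 0, end=' ')
    p,e=fit(q,vs);rep(q,p,e)
    for d,i in zip(D,im):
        h=cv2.convexHull(proj(world(q,*p),d).astype(np.float32)).astype(int);cv2.polylines(i,[h],True,(0,0,255),1)
    if len(vs)==2 and q not in('tray',):
        # height check: closest point of the two centroid rays
        c=[(d['T'][:3,3],d['T'][:3,:3]@np.linalg.inv(d['camera_matrix'])@np.array([*np.argwhere(b).mean(0)[::-1],1])) for d,b in vs]
        A=np.c_[c[0][1],-c[1][1]];t=np.linalg.lstsq(A,c[1][0]-c[0][0],rcond=None)[0];P=(c[0][0]+t[0]*c[0][1]+c[1][0]+t[1]*c[1][1])/2;print('   tri',np.round(P,3))
cv2.imwrite('pics/fit0.png',cv2.resize(np.hstack([im[0][180:430,90:470],im[1][160:410,140:440]]),(800,294)))
cv2.imwrite('pics/fit0s.png',cv2.resize(im[0][170:430,90:470],(800,547),interpolation=cv2.INTER_CUBIC))
E
```

```text
tray scene 0.97 18338 tray side 0.9 14202 tray xy [0.5425 0.2829] deg 182.8 err 0.002
slab scene 0.85 869 slab side 0.71 612 slab xy [0.4337 0.0365] deg 113.6 err 0.013
   tri [0.434 0.038 0.005]
dappen_dish scene 0.63 439 dappen_dish side 0.53 315 dappen_dish xy [0.5274 0.0251] deg 3.1 err 0.062
   tri [0.529 0.023 0.011]
powder_jar scene 0.74 798 powder_jar side 0.7 606 powder_jar xy [0.6226 0.0358] deg 4.9 err 0.115
   tri [0.628 0.029 0.019]
vial_green scene 0.97 415 vial_green side 0.66 274 vial_green xy [ 0.4352 -0.0703] deg 6.2 err 0.085
   tri [ 0.44  -0.078  0.018]
bur_block scene 0.84 511 bur_block side 0.82 397 bur_block xy [ 0.526  -0.0831] deg 195.6 err 0.025
   tri [ 0.527 -0.085  0.007]
floss_box scene 0.97 474 floss_box side 0.88 352 floss_box xy [ 0.6362 -0.0752] deg 39.3 err 0.027
   tri [ 0.641 -0.081 -0.001]
```

View pics/fit0s.png

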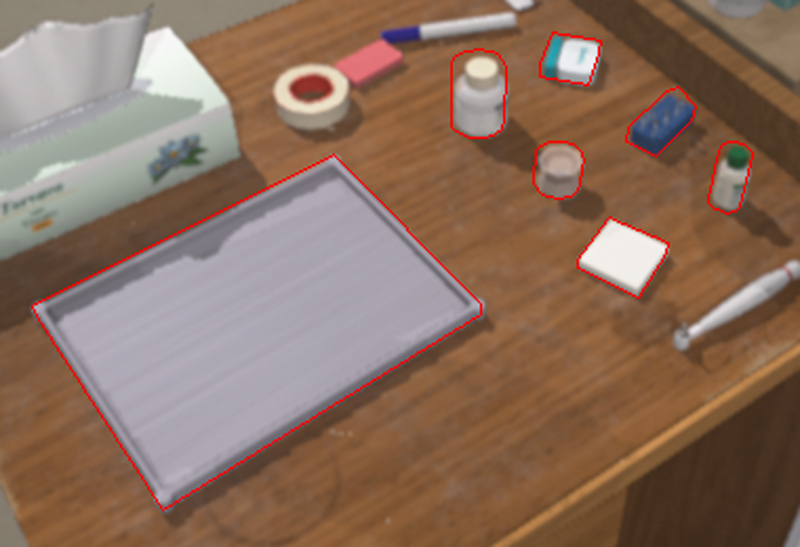

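The scene picture (crop) shows the tray at left with its outline fitted, and slab, dish, jar, vial, block and floss box on the right, all outlined well. A tissue box stands behind the tray's left part.

Emit:
send_rows([
  [3.44,-2.56,0,0],
  [3.44,-2.56,0,0],
  [3.44,-2.56,0,0],
  [3.44,-2.56,0,0],
  [3.44,-2.56,0,0],
  [3.44,-2.56,0,0],
  [3.44,-2.56,0,0],
  [3.44,-2.56,0,0],
  [3.44,-2.56,0,0],
  [3.44,-2.56,0,0],
], fingers=-1)

```text
t: 2.85
tool_pos: [0.4514, -0.3002, 0.2396]
tool_rot: [[0.957, 0.29, 0.0], [0.29, -0.957, -0.0], [0.0, 0.001, -1.0]]
contact_force: [0.8, -0.7, -0.1]
opening: 0.0854
gripper_force: 0.0
```

```bash
cat >> h.py <<'E'
def yaw():
    R=np.array(r.state()['tool_rot']);return np.degrees(np.arctan2(R[1,0],R[0,0]))
def to(x,y,z,yw=None):
    s=r.state();R=np.array(s['tool_rot']);d=R.T@(np.array([x,y,z])-s['tool_pos'])*100
    t=0 if yw is None else -np.radians((yw-yaw()+90)%180-90)
    print('  tool pos',np.round(s['tool_pos'],4),'yaw',round(yaw(),1),'q6',round(s['q'][5],1),'| shift cm',np.round(d,2),'then turn',round(t,3),'deg',round(np.degrees(t),1))
E
python3 - <<'E'
from h import *
print(r.tips_ahead,r.state()['t'])
to(.46,-.02,.22,23.6)
E
```

```text
0.008 2.85
  tool pos [ 0.4514 -0.3002  0.2396] yaw 16.8 q6 28.8 | shift cm [  8.94 -26.57   1.95] then turn -0.118 deg -6.8
```

Emit:
send_rows([
  [1.28,-3.8,0,0],
  [1.28,-3.8,0,0],
  [1.28,-3.8,0,0],
  [1.28,-3.8,0,0],
  [1.28,-3.8,0,0],
  [1.28,-3.8,0,0],
  [1.28,-3.8,0,0],
  [0,0,0,-0.118],
  [0,0,0,0],
  [0,0,0,0],
])

```text
t: 4.1
tool_pos: [0.4594, -0.0211, 0.2394]
tool_rot: [[0.917, 0.398, 0.0], [0.398, -0.917, -0.0], [0.0, 0.0, -1.0]]
contact_force: [-1.0, 0.5, 0.0]
opening: 0.085
gripper_force: 0.0
```

```bash
cat >> h.py <<'E'
def cylp(*zs): return np.vstack([cyl(d,0)[:32]+[0,0,z] for d,z in zs])
M['powder_jar']=cylp((.045,0),(.045,.032),(.026,.058))
M['vial_green']=cylp((.025,0),(.025,.034),(.018,.036),(.018,.052))
E
python3 - <<'E'
from h import *
D=[look('wrist'),look('scene'),look('side')]
im=D[0]['image'].copy();print(np.round(D[0]['T'],3).tolist(),D[0]['camera_matrix'][0][0])
for q in list(M)[1:]:
    vs=[]
    for d in D:
        b,s=mask(d,q)
        if b is None or s<.4: continue
        ys,xs=np.nonzero(b)
        edge=min(xs.min(),ys.min(),639-xs.max(),479-ys.max())<2
        print(d['name'],round(s,2),'edge' if edge else '',end=' ')
        if not edge: vs.append((d,b))
    if not vs: print(q,'none');continue
    p,e=fit(q,vs);rep(q,p,e)
    if vs[0][0]['name']=='wrist': rep('   wrist only',*fit(q,vs[:1],x0=p[:2],angs=[p[2]]))
    h=cv2.convexHull(proj(world(q,*p),D[0]).astype(np.float32)).astype(int);cv2.polylines(im,[h],True,(0,0,255),1)
cv2.imwrite('pics/w1.png',im)
to(.434,.037,.06,23.6)
E
```

```text
[[0.397, -0.885, -0.241, 0.521], [-0.918, -0.383, -0.105, 0.006], [0.001, 0.263, -0.965, 0.375], [0.0, 0.0, 0.0, 1.0]] 415.4470596565687
wrist 0.65  scene 0.63  side 0.71  slab xy [0.437  0.0379] deg 23.3 err 0.863
   wrist only xy [0.4356 0.0382] deg 19.7 err 0.006
wrist 0.95  scene 0.69  side 0.76  dappen_dish xy [0.5267 0.0264] deg 3.7 err 0.065
   wrist only xy [0.5265 0.0276] deg 6.8 err 0.026
wrist 0.9 edge scene 0.56  side 0.94  powder_jar xy [0.6251 0.0312] deg 6.5 err 0.013
wrist 0.63  scene 0.57  vial_green xy [ 0.437  -0.0728] deg -0.0 err 0.021
   wrist only xy [ 0.4381 -0.0719] deg 2.3 err 0.023
wrist 0.86  scene 0.62  side 0.83  bur_block xy [ 0.5265 -0.082 ] deg 12.9 err 0.025
   wrist only xy [ 0.527  -0.0831] deg 13.6 err 0.004
wrist 0.63 edge scene 0.9  side 0.87  floss_box xy [ 0.6361 -0.0752] deg 39.3 err 0.013
  tool pos [ 0.4594 -0.0208  0.2393] yaw 23.6 q6 51.1 | shift cm [-1.000e-02 -6.320e+00  1.793e+01] then turn -0.0 deg -0.0
```

View pics/w1.png

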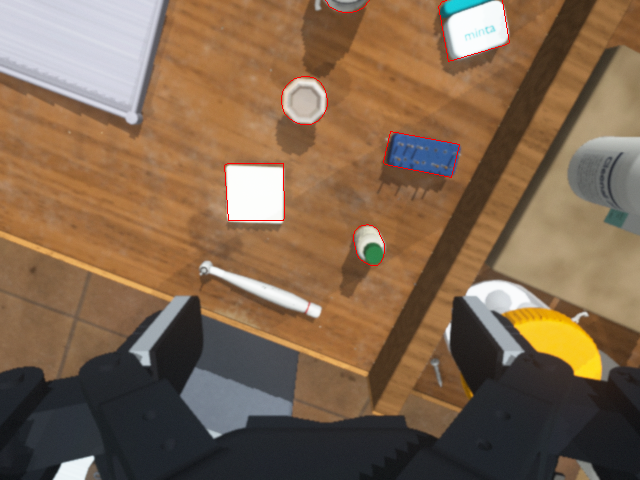

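The wrist picture shows the slab at (255,192), the dish at (304,101), the block at (422,155) and the vial at (370,245). The handpiece is at (205–320, 265–312), clear of where the fingers go. A board runs along the right side.

Emit:
send_rows([
  [0.08,-3.17,0,0],
  [0.08,-3.17,0,0],
  [0,0,0,0.028],
  [0,0,4,0],
  [0,0,4,0],
  [0,0,4,0],
  [0,0,4,0],
  [0,0,3,0],
  [0,0,1.5,0],
  [0,0,0,0],
  [0,0,0,0],
], fingers=-0.41)

```text
t: 6.52
tool_pos: [0.4368, 0.0375, 0.0356]
tool_rot: [[0.927, 0.374, 0.003], [0.374, -0.927, -0.0], [0.002, 0.001, -1.0]]
contact_force: [-0.5, -0.2, -0.2]
opening: 0.0597
gripper_force: 0.0
```

Run:
```python
from h import *
d=look('wrist');cv2.imwrite('pics/w2.png',d['image']);to(.4356,.038,.012,22)
print(r.state()['opening'],r.state()['contact_force'])
```

```text
tool pos [0.4368 0.0376 0.0358] yaw 22.0 q6 59.6 | shift cm [-0.11 -0.09  2.38] then turn -0.0 deg -0.0
0.060037882953164624 [ 0.36581475 -0.76400287 -0.09021988]
```

View pics/w2.png

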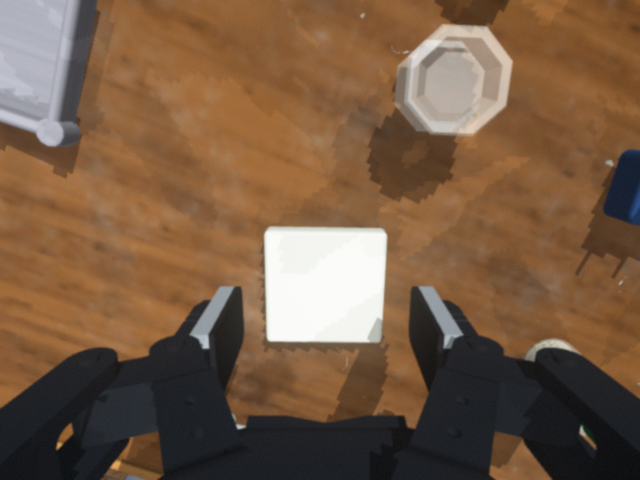

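The slab (265–386, 227–342) sits square between the fingertips at (228,290) and (425,290). I'll descend step by step.

Emit:
send_rows([
  [-0.1,-0.08,0.5,0],
  [0,0,0.5,0],
  [0,0,0.5,0],
  [0,0,0.3,0],
  [0,0,0.2,0],
  [0,0,0.1,0],
  [0,0,0.1,0],
  [0,0,0,0],
])

```text
t: 7.58
tool_pos: [0.4342, 0.0382, 0.0123]
tool_rot: [[0.927, 0.374, -0.0], [0.374, -0.927, 0.0], [0.0, -0.0, -1.0]]
contact_force: [-0.4, 0.1, -0.6]
opening: 0.0598
gripper_force: 0.0
```

Emit:
send_rows([
  [0,0,0.1,0],
  [0,0,0.1,0],
  [0,0,0.1,0],
  [0,0,0,0],
])

```text
t: 8.07
tool_pos: [0.4341, 0.0383, 0.0092]
tool_rot: [[0.927, 0.374, -0.0], [0.374, -0.927, 0.0], [-0.0, -0.0, -1.0]]
contact_force: [-0.6, -0.4, -0.2]
opening: 0.0602
gripper_force: 0.0
```

Emit:
send_rows([
  [0,0,0.1,0],
  [0,0,0,0],
])

```text
t: 8.32
tool_pos: [0.4341, 0.0383, 0.0082]
tool_rot: [[0.927, 0.374, -0.0], [0.374, -0.927, 0.0], [-0.0, -0.0, -1.0]]
contact_force: [0.4, 0.1, 0.3]
opening: 0.06
gripper_force: 0.0
```

Emit:
send_rows([
  [0,0,0.1,0],
  [0,0,0,0],
])

```text
t: 8.57
tool_pos: [0.4341, 0.0383, 0.0072]
tool_rot: [[0.927, 0.374, -0.0], [0.374, -0.927, 0.0], [-0.0, -0.0, -1.0]]
contact_force: [0.5, -0.0, 0.3]
opening: 0.06
gripper_force: 0.0
```

Emit:
send_rows([
  [0,0,0.1,0],
  [0,0,0,0],
])

```text
t: 8.82
tool_pos: [0.4342, 0.0383, 0.0062]
tool_rot: [[0.927, 0.374, -0.0], [0.374, -0.927, 0.0], [-0.0, -0.0, -1.0]]
contact_force: [0.1, -0.8, 0.1]
opening: 0.06
gripper_force: 0.0
```

Emit:
send_rows([
  [0,0,0.1,0],
  [0,0,0,0],
])

```text
t: 9.07
tool_pos: [0.4341, 0.0383, 0.0052]
tool_rot: [[0.927, 0.374, -0.0], [0.374, -0.927, 0.0], [-0.0, -0.0, -1.0]]
contact_force: [-0.8, -0.6, 0.3]
opening: 0.0604
gripper_force: 0.0
```

Emit:
send_rows([
  [0,0,0.1,0],
  [0,0,0,0],
])

```text
t: 9.32
tool_pos: [0.4341, 0.0383, 0.0042]
tool_rot: [[0.927, 0.374, -0.0], [0.374, -0.927, 0.0], [-0.0, -0.0, -1.0]]
contact_force: [-0.1, 0.4, 0.0]
opening: 0.0602
gripper_force: 0.0
```

Emit:
send_rows([
  [0,0,-0.1,0],
  [0,0,0,0],
  [0,0,0,0],
  [0,0,0,0],
  [0,0,0,0],
], fingers=0.6)

```text
t: 9.95
tool_pos: [0.4345, 0.0382, 0.0055]
tool_rot: [[0.927, 0.374, 0.0], [0.374, -0.927, -0.0], [0.0, 0.0, -1.0]]
contact_force: [0.0, -0.6, 1.8]
opening: 0.0484
gripper_force: 63.5
```

Emit:
send_rows([
  [0,0,-0.5,0],
  [0,0,-1.5,0],
  [0,0,-3,0],
  [0,0,-3,0],
  [0,0,0,0.112],
  [0,0,0,0.112],
  [0,0,0,0.112],
  [0,0,0,0],
  [0,0,0,0],
])

```text
t: 11.08
tool_pos: [0.4343, 0.0383, 0.0857]
tool_rot: [[0.999, 0.049, 0.001], [0.049, -0.999, -0.0], [0.001, 0.0, -1.0]]
contact_force: [0.6, 0.5, -1.4]
opening: 0.0482
gripper_force: 61.9
```

Run:
```python
from h import *
s=r.state();print(s['t'],s['opening'],s['gripper_force'],s['contact_force'])
to(.5425,.2829,.0085,2.8)
d=look('wrist');b,sc=mask(d,'slab');z=s['tool_pos'][2]-.0055
rep('slab in hand',*fit('slab',[(d,b)],z=z,x0=s['tool_pos'][:2],angs=[np.radians(yaw())]))
v=[(look(c),) for c in('scene','side')];
v=[(a[0],mask(a[0],'tray')[0]) for a in v]
rep('tray',*fit('tray',v,x0=(.5425,.2829),angs=[np.radians(2.8)]))
```

```text
11.075 0.04820941452808033 61.91728234291077 [ 0.56646948  0.50710031 -1.39864184]
  tool pos [0.4343 0.0383 0.0857] yaw 2.8 q6 78.8 | shift cm [ 12.01 -23.9    7.73] then turn 0.001 deg 0.0
slab in hand xy [0.4344 0.0384] deg 2.7 err 0.011
tray xy [0.5424 0.2828] deg 2.9 err 0.002
```

Emit:
send_rows([
  [1.5,-2.99,0,0],
  [1.5,-2.99,0,0],
  [1.5,-2.99,0,0],
  [1.5,-2.99,0,0],
  [1.5,-2.99,0,0],
  [1.5,-2.99,0,0],
  [1.5,-2.99,0,0],
  [1.5,-2.99,0,0],
  [0,0,2.5,0],
  [0,0,2.5,0],
  [0,0,1.5,0],
  [0,0,0,0],
])

```text
t: 12.88
tool_pos: [0.5415, 0.2825, 0.0188]
tool_rot: [[0.999, 0.048, -0.003], [0.048, -0.999, -0.001], [-0.003, 0.001, -1.0]]
contact_force: [-0.3, 0.7, -1.2]
opening: 0.0482
gripper_force: 62.0
```

Emit:
send_rows([
  [0,0,0.4,0],
  [0,0,0.4,0],
  [0,0,0.2,0],
  [0,0,0.1,0],
  [0,0,0,0],
])

```text
t: 13.5
tool_pos: [0.5427, 0.2829, 0.0094]
tool_rot: [[0.999, 0.048, 0.0], [0.048, -0.999, 0.0], [0.0, -0.0, -1.0]]
contact_force: [0.2, -0.2, -1.5]
opening: 0.048
gripper_force: 62.0
```

Emit:
send_rows([
  [0,0,0.1,0],
  [0,0,0,0],
])

```text
t: 13.75
tool_pos: [0.5429, 0.283, 0.0086]
tool_rot: [[0.999, 0.048, 0.0], [0.048, -0.999, 0.0], [0.0, -0.0, -1.0]]
contact_force: [0.3, 0.2, 0.1]
opening: 0.0483
gripper_force: 62.5
```

Emit:
send_rows([
  [0,0,0,0],
  [0,0,0,0],
  [0,0,-0.5,0],
  [0,0,-2,0],
  [0,0,-4,0],
  [0,0,-4,0],
  [0,0,-4,0],
  [0,0,0,0],
  [0,0,0,0],
], fingers=-0.41)

```text
t: 14.88
tool_pos: [0.5425, 0.2829, 0.1539]
tool_rot: [[0.999, 0.048, 0.001], [0.048, -0.999, 0.0], [0.001, -0.0, -1.0]]
contact_force: [-0.0, -0.2, 0.0]
opening: 0.0604
gripper_force: 0.0
```

Run:
```python
from h import *
D=[look('scene'),look('side'),look('wrist')]
vs=[(d,mask(d,'slab')[0]) for d in D];vs=[v for v in vs if v[1] is not None]
for v in vs: rep(v[0]['name'],*fit('slab',[v],z=.003,x0=(.5425,.2829),angs=[.05]))
vs=[(d,mask(d,'dappen_dish')[0]) for d in D[:2]];vs=[v for v in vs if v[1] is not None]
if vs: rep('dish',*fit('dappen_dish',vs))
to(.527,.027,.14,2.9)
```

```text
scene xy [0.5415 0.2824] deg 2.1 err 0.011
side xy [0.5442 0.2837] deg 5.2 err 0.023
wrist xy [0.5439 0.2837] deg 1.4 err 0.004
dish xy [0.5273 0.0254] deg 3.2 err 0.041
  tool pos [0.5423 0.2828 0.1525] yaw 2.7 q6 105.3 | shift cm [-2.75 25.48  1.26] then turn -0.003 deg -0.2
```

Emit:
send_rows([
  [-0.34,3.2,0,0],
  [-0.34,3.2,0,0],
  [-0.34,3.2,0,0],
  [-0.34,3.2,0,0],
  [-0.34,3.2,0,0],
  [-0.34,3.2,0,0],
  [-0.34,3.2,0,0],
  [-0.34,3.1,0,0],
  [0,0,0,-0.16],
  [0,0,0,-0.17],
  [0,0,0,0],
  [0,0,0,0],
], fingers=-0.3)

```text
t: 16.77
tool_pos: [0.5276, 0.027, 0.1532]
tool_rot: [[0.93, 0.367, -0.0], [0.367, -0.93, 0.0], [-0.0, -0.0, -1.0]]
contact_force: [-0.9, -1.2, 0.0]
opening: 0.0554
gripper_force: 0.0
```

Run:
```python
from h import *
d=look('wrist');b,s=mask(d,'dappen_dish');print(s)
p,e=fit('dappen_dish',[(d,b)],x0=(.527,.026));rep('dish',p,e)
to(*p[:2],.03,22)
u,v=np.argwhere(b).mean(0)[::-1].astype(int);print(u,v)
c=d['image'][max(0,v-70):v+70,max(0,u-90):u+90]
cv2.imwrite('pics/w3.png',cv2.resize(c,None,fx=3,fy=3,interpolation=cv2.INTER_CUBIC))
```

```text
0.61
dish xy [0.526  0.0273] deg 2.0 err 0.045
  tool pos [0.5277 0.027  0.1533] yaw 21.6 q6 60.3 | shift cm [-0.14 -0.09 12.33] then turn -0.007 deg -0.4
324 223
```

View pics/w3.png

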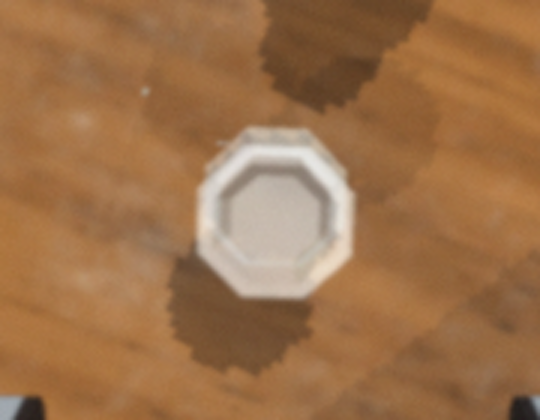

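Crop: the dish is an octagon with flats facing the fingers at this yaw, so I grip here.

Emit:
send_rows([
  [-0.12,-0.05,3,0],
  [0,0,4,0],
  [0,0,4,0],
  [0,0,2,0],
  [0,0,1.1,0],
  [0,0,0,0],
  [0,0,0,0],
])

```text
t: 17.75
tool_pos: [0.5274, 0.0268, 0.0135]
tool_rot: [[0.93, 0.369, 0.002], [0.369, -0.93, -0.0], [0.002, 0.001, -1.0]]
contact_force: [-0.0, 0.8, 0.2]
opening: 0.0552
gripper_force: 0.0
```

Emit:
send_rows([
  [0,0,0,0],
  [0,0,0,0],
  [0,0,0,0],
  [0,0,0,0],
  [0,0,0,0],
], fingers=0.8)

```text
t: 18.38
tool_pos: [0.5276, 0.0268, 0.0137]
tool_rot: [[0.929, 0.369, 0.003], [0.369, -0.929, -0.0], [0.002, 0.001, -1.0]]
contact_force: [0.2, 0.3, 6.4]
opening: 0.0326
gripper_force: 60.1
```

Emit:
send_rows([
  [0,0,-0.5,0],
  [0,0,-1.5,0],
  [0,0,-3,0],
  [0,0,-2,0],
  [0,0,0,0],
  [0,0,0,0],
])

```text
t: 19.12
tool_pos: [0.5257, 0.027, 0.0818]
tool_rot: [[0.929, 0.369, -0.001], [0.369, -0.929, 0.0], [-0.001, -0.001, -1.0]]
contact_force: [0.7, 0.3, -0.3]
opening: 0.0327
gripper_force: 59.5
```

Run:
```python
from h import *
s=r.state();print(s['opening'],s['gripper_force'],s['contact_force'])
d=look('wrist');b,sc=mask(d,'dappen_dish');print(sc)
if b is not None: p,e=fit('dappen_dish',[(d,b)],z=s['tool_pos'][2]-.0137,x0=s['tool_pos'][:2]);rep('dish in hand',p,e)
to(.544,.283,.0267)
```

```text
0.032726538143657086 59.541159770451486 [ 0.74302384  0.32075463 -0.25746383]
0.72
dish in hand xy [0.5244 0.0266] deg 5.8 err 0.076
  tool pos [0.5254 0.0271 0.0811] yaw 21.6 q6 60.2 | shift cm [ 11.18 -23.1    5.44] then turn 0 deg 0.0
```

Emit:
send_rows([
  [1.4,-2.89,0,0],
  [1.4,-2.89,0,0],
  [1.4,-2.89,0,0],
  [1.4,-2.89,0,0],
  [1.4,-2.89,0,0],
  [1.4,-2.89,0,0],
  [1.4,-2.89,0,0],
  [1.4,-2.87,0,0],
  [0,0,2.2,0],
  [0,0,2,0],
  [0,0,0.5,0],
  [0,0,0,0],
])

```text
t: 20.72
tool_pos: [0.5449, 0.2823, 0.0345]
tool_rot: [[0.93, 0.368, -0.002], [0.368, -0.93, -0.001], [-0.002, -0.0, -1.0]]
contact_force: [-0.5, -0.9, -0.9]
opening: 0.0323
gripper_force: 59.6
```

Emit:
send_rows([
  [0,0,0.3,0],
  [0,0,0.2,0],
  [0,0,0.1,0],
  [0,0,0,0],
  [0,0,0,0],
])

```text
t: 21.35
tool_pos: [0.5453, 0.283, 0.0295]
tool_rot: [[0.929, 0.369, 0.0], [0.369, -0.929, 0.0], [0.0, 0.0, -1.0]]
contact_force: [0.1, 0.5, -0.3]
opening: 0.0326
gripper_force: 59.6
```

Emit:
send_rows([
  [0,0,0.1,0],
  [0,0,0.1,0],
  [0,0,0,0],
])

```text
t: 21.72
tool_pos: [0.5451, 0.2829, 0.0271]
tool_rot: [[0.929, 0.369, -0.0], [0.369, -0.929, -0.0], [-0.0, -0.0, -1.0]]
contact_force: [0.2, 0.3, -1.2]
opening: 0.0323
gripper_force: 59.6
```

Emit:
send_rows([
  [0,0,0.1,0],
  [0,0,0,0],
])

```text
t: 21.98
tool_pos: [0.5453, 0.283, 0.0268]
tool_rot: [[0.929, 0.369, -0.0], [0.369, -0.929, -0.0], [-0.0, 0.0, -1.0]]
contact_force: [-1.8, -1.5, 1.9]
opening: 0.0325
gripper_force: 60.0
```

Contact on the slab. I'll release and retreat.

Emit:
send_rows([
  [0,0,0,0],
  [0,0,0,0],
  [0,0,0,0],
  [0,0,-0.5,0],
  [0,0,-2,0],
  [0,0,-4,0],
  [0,0,-4,0],
  [0,0,-4,0],
  [0,0,0,0],
  [0,0,0,0],
], fingers=-0.3)

```text
t: 23.22
tool_pos: [0.545, 0.2829, 0.1717]
tool_rot: [[0.929, 0.369, 0.0], [0.369, -0.929, 0.0], [0.0, 0.0, -1.0]]
contact_force: [-0.2, 0.2, -0.6]
opening: 0.0552
gripper_force: 0.0
```

Run:
```python
from h import *
D=[look('scene'),look('side'),look('wrist')]
for q,z in(('slab',.003),('dappen_dish',.013)):
  for d in D:
    b,s=mask(d,q)
    if b is not None: rep(q+' '+d['name'],*fit(q,[(d,b)],z=z,x0=(.543,.283),angs=[.05]))
for d in D[:1]: pass
vs=[(d,mask(d,'powder_jar')[0]) for d in D[:2]]
rep('jar',*fit('powder_jar',[v for v in vs if v[1] is not None],x0=(.625,.031)))
cv2.imwrite('pics/w4.png',D[2]['image'])
to(.6251,.0312,.14,0)
```

```text
slab scene xy [0.5393 0.2839] deg 2.0 err 0.629
slab side xy [0.5413 0.2844] deg 5.5 err 0.638
slab wrist xy [0.5443 0.2835] deg 1.6 err 0.92
dappen_dish scene xy [0.5441 0.2823] deg 5.9 err 0.067
dappen_dish side xy [0.5449 0.2816] deg 7.9 err 0.035
dappen_dish wrist xy [0.5446 0.2826] deg 6.9 err 0.042
jar xy [0.6238 0.0321] deg 4.5 err 0.012
  tool pos [0.5452 0.2829 0.1711] yaw 21.6 q6 86.3 | shift cm [-1.86 26.34  3.11] then turn 0.378 deg 21.6
```

View pics/w4.png

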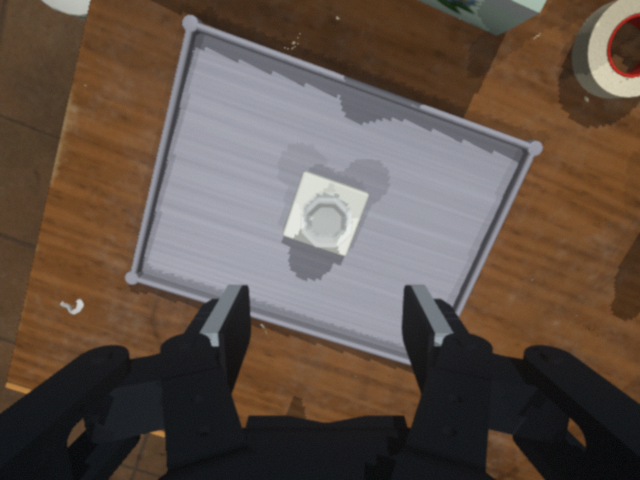

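The wrist picture shows the slab in the middle of the tray at (326,214), square with it, and the dish centred on it. Next is the jar.

Emit:
send_rows([
  [-0.23,3.29,0,0],
  [-0.23,3.29,0,0],
  [-0.23,3.29,0,0],
  [-0.23,3.29,0,0],
  [-0.23,3.29,0,0],
  [-0.23,3.29,0,0],
  [-0.23,3.29,0,0],
  [-0.23,3.29,0,0],
  [0,0,0,-0.178],
  [0,0,0,-0.178],
  [0,0,0,-0.178],
], fingers=-0.65)

```text
t: 25.15
tool_pos: [0.6253, 0.0313, 0.1713]
tool_rot: [[0.608, 0.794, -0.0], [0.794, -0.608, 0.0], [0.0, -0.0, -1.0]]
contact_force: [0.7, 0.1, -0.6]
opening: 0.0705
gripper_force: 0.0
```

Emit:
send_rows([
  [0,0,0,-0.178],
  [0,0,0,-0.178],
  [0,0,0,-0.178],
  [0,0,0,-0.178],
  [0,0,0,0],
  [0,0,0,0],
])

```text
t: 25.9
tool_pos: [0.6253, 0.0315, 0.1714]
tool_rot: [[-0.05, 0.999, 0.0], [0.999, 0.05, 0.0], [0.0, 0.0, -1.0]]
contact_force: [0.6, 0.0, -0.6]
opening: 0.0705
gripper_force: 0.0
```

Run:
```python
from h import *
print(r.state()['t'],r.state()['opening'])
d=look('wrist');b,s=mask(d,'powder_jar');print(s)
if b is not None: rep('jar wrist',*fit('powder_jar',[(d,b)],x0=(.6245,.0315)))
cv2.imwrite('pics/w5.png',d['image'])
to(.6245,.0315,.02,92.9)
```

```text
25.9 0.07052741242298331
0.67
jar wrist xy [0.6236 0.0332] deg 2.9 err 0.0
  tool pos [0.6252 0.0315 0.1713] yaw 92.9 q6 -9.3 | shift cm [-0.   -0.08 15.13] then turn 0.001 deg 0.0
```

View pics/w5.png

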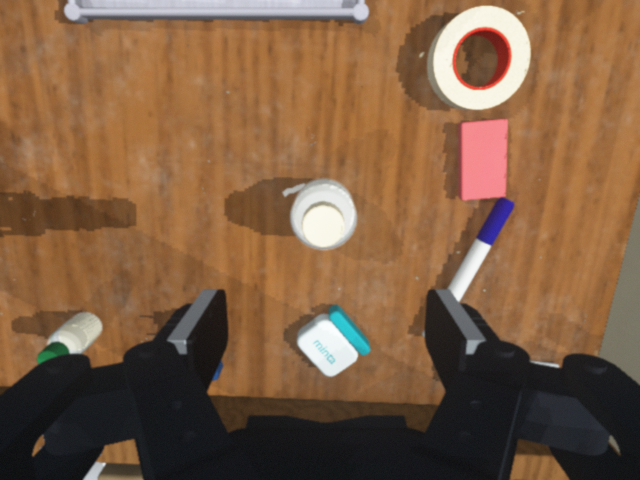

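The jar at (323,213) lies between the fingers; the floss box at (330,343) and pen are clear of them.

Emit:
send_rows([
  [0.1,-0.12,3,0],
  [0,0,4,0],
  [0,0,4,0],
  [0,0,3,0],
  [0,0,1.4,0],
  [0,0,0.4,0],
  [0,0,0,0],
  [0,0,0,0],
])

```text
t: 27.0
tool_pos: [0.6252, 0.0323, 0.0149]
tool_rot: [[-0.053, 0.999, 0.003], [0.999, 0.053, -0.0], [-0.0, 0.003, -1.0]]
contact_force: [-0.4, 0.8, -0.6]
opening: 0.0708
gripper_force: 0.0
```

Emit:
send_rows([
  [0,0,0,0],
  [0,0,0,0],
  [0,0,0,0],
  [0,0,0,0],
  [0,0,0,0],
], fingers=0.6)

```text
t: 27.62
tool_pos: [0.6249, 0.0324, 0.0145]
tool_rot: [[-0.053, 0.999, 0.002], [0.999, 0.053, -0.0], [-0.0, 0.002, -1.0]]
contact_force: [-0.9, 0.1, 5.7]
opening: 0.043
gripper_force: 61.5
```

Emit:
send_rows([
  [0,0,-0.5,0],
  [0,0,-1.5,0],
  [0,0,-3,0],
  [0,0,-4,0],
  [0,0,0,0],
  [0,0,0,0],
])

```text
t: 28.38
tool_pos: [0.6233, 0.0325, 0.1028]
tool_rot: [[-0.053, 0.999, -0.001], [0.999, 0.053, 0.0], [0.0, -0.001, -1.0]]
contact_force: [0.1, -0.5, -0.8]
opening: 0.043
gripper_force: 61.1
```

Run:
```python
from h import *
c=np.array([.5424,.2828]);a=np.radians(2.9);R=np.array([[np.cos(a),-np.sin(a)],[np.sin(a),np.cos(a)]])
for n,t in(('jar',(0,.0725)),('vial',(0,-.0725)),('block',(.0575,0))): print(n,np.round(c+R@t,4))
s=r.state();to(*(c+R@(0,.0725)),.015,92.9);print(s['opening'],s['gripper_force'])
d=look('wrist');b,sc=mask(d,'powder_jar')
if b is not None: rep('jar wrist',*fit('powder_jar',[(d,b)],x0=s['tool_pos'][:2],z=s['tool_pos'][2]-.012))
```

```text
jar [0.5387 0.3552]
vial [0.5461 0.2104]
block [0.5998 0.2857]
  tool pos [0.6233 0.0325 0.1028] yaw 93.0 q6 -9.4 | shift cm [32.67 -6.73  8.8 ] then turn 0.002 deg 0.1
0.04296646514249552 61.07417487655766
jar wrist xy [0.6234 0.0355] deg 0.6 err 0.022
```

Emit:
send_rows([
  [3.25,-0.673,0,0],
  [3.25,-0.673,0,0],
  [3.25,-0.673,0,0],
  [3.25,-0.673,0,0],
  [3.25,-0.673,0,0],
  [3.25,-0.673,0,0],
  [3.25,-0.673,0,0],
  [3.25,-0.673,0,0],
  [3.25,-0.673,0,0],
  [3.25,-0.673,0,0],
  [0,0,0,0],
  [0,0,0,0],
])

```text
t: 29.98
tool_pos: [0.539, 0.3527, 0.1019]
tool_rot: [[-0.053, 0.999, -0.002], [0.999, 0.053, -0.001], [-0.001, -0.002, -1.0]]
contact_force: [0.0, 0.1, -0.9]
opening: 0.0428
gripper_force: 61.0
```

Emit:
send_rows([
  [0,0,3,0],
  [0,0,3,0],
  [0,0,1.5,0],
  [0,0,0.5,0],
  [0,0,0,0],
  [0,0,0,0],
])

```text
t: 30.72
tool_pos: [0.5406, 0.3538, 0.0248]
tool_rot: [[-0.053, 0.999, 0.002], [0.999, 0.053, 0.001], [0.001, 0.002, -1.0]]
contact_force: [0.4, 0.1, -0.9]
opening: 0.0432
gripper_force: 61.0
```

Emit:
send_rows([
  [0,0,0.3,0],
  [0,0,0.2,0],
  [0,0,0.1,0],
  [0,0,0,0],
  [0,0,0,0],
])

```text
t: 31.35
tool_pos: [0.5395, 0.3535, 0.0176]
tool_rot: [[-0.053, 0.999, -0.0], [0.999, 0.053, 0.0], [0.0, -0.0, -1.0]]
contact_force: [-0.7, -0.9, 1.6]
opening: 0.0428
gripper_force: 61.3
```

Emit:
send_rows([
  [0,0,0.1,0],
  [0,0,0,0],
])

```text
t: 31.6
tool_pos: [0.5396, 0.3535, 0.0175]
tool_rot: [[-0.053, 0.999, -0.001], [0.999, 0.053, -0.0], [-0.0, -0.001, -1.0]]
contact_force: [-4.0, -1.4, 7.1]
opening: 0.0431
gripper_force: 61.9
```

Emit:
send_rows([
  [0,0,0,0],
  [0,0,0,0],
  [0,0,0,0],
  [0,0,-0.5,0],
  [0,0,-2,0],
  [0,0,-4,0],
  [0,0,-4,0],
  [0,0,-4,0],
  [0,0,0,0],
  [0,0,0,0],
], fingers=-0.6)

```text
t: 32.85
tool_pos: [0.5394, 0.3533, 0.1617]
tool_rot: [[-0.053, 0.999, 0.0], [0.999, 0.053, 0.0], [0.0, 0.0, -1.0]]
contact_force: [-0.2, 0.5, -0.7]
opening: 0.0684
gripper_force: 0.0
```

Emit:
send_rows([
  [0,0,0,0.174],
  [0,0,0,0.174],
  [0,0,0,0.174],
  [0,0,0,0.174],
  [0,0,0,0.174],
  [0,0,0,0.174],
  [0,0,0,0.174],
  [0,0,0,0.168],
  [0,0,0,0],
  [0,0,0,0],
])

```text
t: 34.1
tool_pos: [0.539, 0.3531, 0.1601]
tool_rot: [[0.971, 0.238, -0.002], [0.238, -0.971, -0.001], [-0.002, 0.0, -1.0]]
contact_force: [-0.4, 0.4, -0.3]
opening: 0.0684
gripper_force: 0.0
```

Run:
```python
from h import *
D=[look('scene'),look('side'),look('wrist')]
for q,z,x0 in(('powder_jar',.003,(.5387,.3552)),('dappen_dish',.013,(.543,.283))):
  for d in D:
    b,s=mask(d,q)
    if b is not None: print(round(s,2),end=' ');rep(q+' '+d['name'],*fit(q,[(d,b)],z=z,x0=x0))
to(.525,-.082,.17,13.5)
```

```text
0.88 powder_jar scene xy [0.5403 0.3544] deg 4.4 err 0.004
0.83 powder_jar side xy [0.5409 0.3546] deg 2.4 err 0.004
0.88 powder_jar wrist xy [0.5394 0.3551] deg 1.8 err 0.0
0.83 dappen_dish scene xy [0.5434 0.282 ] deg 5.2 err 0.054
0.86 dappen_dish side xy [0.5449 0.2815] deg 4.2 err 0.053
0.7 dappen_dish wrist xy [0.5443 0.2824] deg -0.5 err 0.053
  tool pos [0.5396 0.3535 0.1614] yaw 13.6 q6 100.6 | shift cm [-11.69  41.97  -0.86] then turn 0.002 deg 0.1
```

Jar placed within about 2 mm. Next is the block.

Emit:
send_rows([
  [-1.062,3.815,0,0],
  [-1.062,3.815,0,0],
  [-1.062,3.815,0,0],
  [-1.062,3.815,0,0],
  [-1.062,3.815,0,0],
  [-1.062,3.815,0,0],
  [-1.062,3.815,0,0],
  [-1.062,3.815,0,0],
  [-1.062,3.815,0,0],
  [-1.062,3.815,0,0],
  [-1.062,3.815,0,0],
  [0,0,0,0],
], fingers=-0.68)

```text
t: 36.05
tool_pos: [0.525, -0.0841, 0.1617]
tool_rot: [[0.973, 0.232, 0.001], [0.232, -0.973, -0.0], [0.001, 0.001, -1.0]]
contact_force: [0.4, -0.3, 0.3]
opening: 0.0718
gripper_force: 0.0
```

Run:
```python
from h import *
d=look('wrist');b,s=mask(d,'bur_block');print(s)
p,e=fit('bur_block',[(d,b)],x0=(.5265,-.0825),angs=[.22,.1]);rep('block',p,e)
im=d['image'];h=cv2.convexHull(proj(world('bur_block',*p),d).astype(np.float32)).astype(int);cv2.polylines(im,[h],True,(0,0,255),1)
cv2.imwrite('pics/w6.png',im);print(r.state()['opening'])
to(*p[:2],.03,np.degrees(p[2]))
```

```text
0.57
block xy [ 0.5269 -0.0832] deg 13.1 err 0.013
0.07206758070641443
  tool pos [ 0.5248 -0.082   0.1614] yaw 13.6 q6 56.6 | shift cm [ 0.17  0.18 13.14] then turn 0.008 deg 0.4
```

View pics/w6.png

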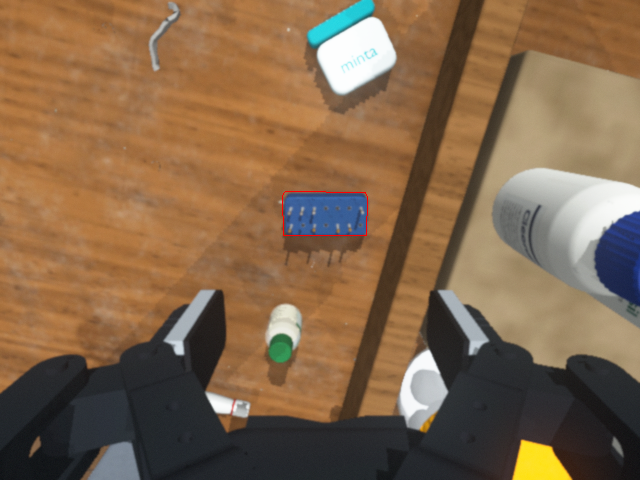

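The wrist picture shows the block at (325,213), 22 mm or so from a raised wall at px 400. To keep the fingers off the wall I'll grip the block by its long sides instead.

Emit:
send_rows([
  [0,0,0,-0.1736],
  [0,0,0,-0.1736],
  [0,0,0,-0.1736],
  [0,0,0,-0.1736],
  [0,0,0,-0.1736],
  [0,0,0,-0.1736],
  [0,0,0,-0.1736],
  [0,0,0,-0.1736],
  [0,0,0,-0.1736],
  [0,0,0,0],
  [0,0,0,0],
], fingers=-0.1)

```text
t: 37.52
tool_pos: [0.5249, -0.0811, 0.1613]
tool_rot: [[-0.226, 0.974, 0.0], [0.974, 0.226, 0.0], [0.0, 0.0, -1.0]]
contact_force: [-0.6, -0.1, -0.6]
opening: 0.0469
gripper_force: 0.0
```

Run:
```python
from h import *
d=look('wrist');b,s=mask(d,'bur_block');print(s)
p,e=fit('bur_block',[(d,b)],x0=(.5265,-.0825),angs=[.22]);rep('block',p,e)
print(r.state()['opening'])
to(.5268,-.083,.016,103.1)
```

```text
0.65
block xy [ 0.5266 -0.0835] deg 13.1 err 0.005
0.04710071123853986
  tool pos [ 0.5249 -0.0815  0.1613] yaw 103.1 q6 -32.9 | shift cm [-0.19  0.15 14.53] then turn -0.0 deg -0.0
```

Emit:
send_rows([
  [-0.2,0.15,3,0],
  [0,0,4,0],
  [0,0,4,0],
  [0,0,2.5,0],
  [0,0,0.7,0],
  [0,0,0.3,0],
  [0,0,0,0],
  [0,0,0,0],
])

```text
t: 38.62
tool_pos: [0.5277, -0.0838, 0.0176]
tool_rot: [[-0.227, 0.974, 0.002], [0.974, 0.227, -0.001], [-0.001, 0.002, -1.0]]
contact_force: [0.2, 0.1, -0.6]
opening: 0.047
gripper_force: 0.0
```

Emit:
send_rows([
  [0,0,0,0],
  [0,0,0,0],
  [0,0,0,0],
  [0,0,0,0],
  [0,0,0,0],
], fingers=0.9)

```text
t: 39.25
tool_pos: [0.5276, -0.0838, 0.0174]
tool_rot: [[-0.227, 0.974, 0.001], [0.974, 0.227, -0.0], [-0.001, 0.001, -1.0]]
contact_force: [-1.2, -0.4, 5.7]
opening: 0.0257
gripper_force: 59.7
```

Emit:
send_rows([
  [0,0,-0.3,0],
  [0,0,-1,0],
  [0,0,-2,0],
  [0,0,-3,0],
  [0,0,-2,0],
  [0,0,0,0.178],
  [0,0,0,0],
  [0,0,0,0],
])

```text
t: 40.25
tool_pos: [0.5264, -0.0834, 0.099]
tool_rot: [[-0.054, 0.999, -0.001], [0.999, 0.054, 0.0], [0.0, -0.001, -1.0]]
contact_force: [-0.0, -1.1, 0.2]
opening: 0.0258
gripper_force: 59.1
```

Run:
```python
from h import *
s=r.state();print(s['opening'],s['gripper_force'],s['contact_force'])
d=look('wrist');b,sc=mask(d,'bur_block');print(sc)
rep('block',*fit('bur_block',[(d,b)],x0=s['tool_pos'][:2],angs=[.05],z=s['tool_pos'][2]-.0174))
to(.5998,.2857,.0204,92.9)
```

```text
0.02575006890166686 59.05235767364502 [-0.00259881 -1.08870484  0.20306137]
0.94
block xy [ 0.5268 -0.0823] deg 3.4 err 0.039
  tool pos [ 0.5265 -0.0834  0.0989] yaw 93.0 q6 -22.9 | shift cm [36.47  9.28  7.85] then turn 0.002 deg 0.1
```

Emit:
send_rows([
  [3.64,0.93,0,0],
  [3.64,0.93,0,0],
  [3.64,0.93,0,0],
  [3.64,0.93,0,0],
  [3.64,0.93,0,0],
  [3.64,0.93,0,0],
  [3.64,0.93,0,0],
  [3.64,0.93,0,0],
  [3.64,0.93,0,0],
  [3.64,0.93,0,0],
  [0,0,0,0],
  [0,0,0,0],
])

```text
t: 41.85
tool_pos: [0.6005, 0.2843, 0.0986]
tool_rot: [[-0.052, 0.999, -0.001], [0.999, 0.052, -0.001], [-0.001, -0.001, -1.0]]
contact_force: [-0.3, -0.2, -1.6]
opening: 0.0258
gripper_force: 59.1
```

Run:
```python
from h import *
to(.6002,.2857,.0204,92.9)
```

```text
tool pos [0.6005 0.2843 0.0986] yaw 93.0 q6 13.6 | shift cm [ 0.14 -0.01  7.82] then turn 0.002 deg 0.1
```

Emit:
send_rows([
  [0.1,0,3,0],
  [0,0,3,0],
  [0,0,0.8,0],
  [0,0,0.4,0],
  [0,0,0.3,0],
  [0,0,0,0],
  [0,0,0,0],
])

```text
t: 42.72
tool_pos: [0.6015, 0.286, 0.0252]
tool_rot: [[-0.052, 0.999, 0.001], [0.999, 0.052, 0.0], [0.0, 0.001, -1.0]]
contact_force: [0.1, -0.1, -0.7]
opening: 0.026
gripper_force: 59.1
```

Emit:
send_rows([
  [0,0,0.2,0],
  [0,0,0.1,0],
  [0,0,0,0],
])

```text
t: 43.1
tool_pos: [0.6007, 0.2857, 0.0211]
tool_rot: [[-0.051, 0.999, -0.0], [0.999, 0.051, -0.0], [-0.0, -0.0, -1.0]]
contact_force: [-0.8, 0.4, -1.9]
opening: 0.0259
gripper_force: 59.1
```

Emit:
send_rows([
  [0,0,0.1,0],
  [0,0,0,0],
])

```text
t: 43.35
tool_pos: [0.601, 0.2858, 0.0205]
tool_rot: [[-0.051, 0.999, 0.0], [0.999, 0.051, 0.0], [0.0, 0.0, -1.0]]
contact_force: [-0.2, -0.3, 1.3]
opening: 0.0255
gripper_force: 59.2
```

Emit:
send_rows([
  [0,0,0,0],
  [0,0,0,0],
  [0,0,-0.4,0],
  [0,0,-1,0],
  [0,0,-3,0],
  [0,0,-4,0],
  [0,0,-4,0],
  [0,0,0,0],
  [0,0,0,0],
], fingers=0.2)

```text
t: 44.48
tool_pos: [0.6006, 0.2857, 0.1442]
tool_rot: [[-0.051, 0.999, -0.0], [0.999, 0.051, -0.0], [-0.0, -0.0, -1.0]]
contact_force: [-0.4, 0.8, -0.5]
opening: 0.0342
gripper_force: 0.0
```

Run:
```python
from h import *
D=[look('scene'),look('side'),look('wrist')]
for q,z,x0 in(('bur_block',.003,(.6,.2857)),('dappen_dish',.013,(.543,.283))):
  for d in D:
    b,s=mask(d,q)
    if b is not None: print(round(s,2),end=' ');rep(q+' '+d['name'],*fit(q,[(d,b)],z=z,x0=x0,angs=[.05]))
vs=[(d,mask(d,'vial_green')[0]) for d in D[:2]]
rep('vial',*fit('vial_green',[v for v in vs if v[1] is not None]))
cv2.imwrite('pics/w7.png',D[2]['image'])
to(.4378,-.0722,.16,92.9)
```

```text
0.85 bur_block scene xy [0.6002 0.2864] deg 5.7 err 0.015
0.73 bur_block side xy [0.6023 0.2855] deg 7.8 err 0.034
0.69 bur_block wrist xy [0.601  0.2858] deg 2.6 err 0.007
0.66 dappen_dish scene xy [0.5429 0.2825] deg 7.3 err 0.065
0.56 dappen_dish side xy [0.5464 0.2804] deg 6.1 err 0.028
0.69 dappen_dish wrist xy [0.5444 0.2826] deg 8.7 err 0.041
vial xy [ 0.4375 -0.0736] deg 3.5 err 0.026
  tool pos [0.6009 0.2857 0.1441] yaw 92.9 q6 13.8 | shift cm [-34.91 -18.13  -1.58] then turn 0.001 deg 0.0
```

View pics/w7.png

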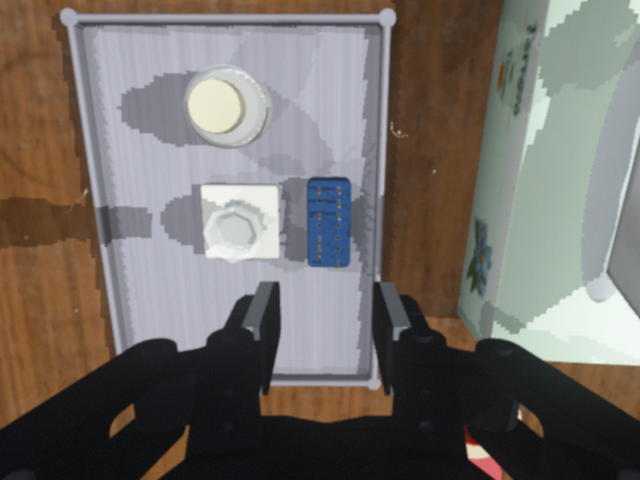

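The wrist picture shows the block along the back rim at (328,222), the slab and dish at (240,222) and the jar at (228,105), all in place. The vial is last.

Emit:
send_rows([
  [-3.17,-1.65,0,0],
  [-3.17,-1.65,0,0],
  [-3.17,-1.65,0,0],
  [-3.17,-1.65,0,0],
  [-3.17,-1.65,0,0],
  [-3.17,-1.65,0,0],
  [-3.17,-1.65,0,0],
  [-3.17,-1.65,0,0],
  [-3.17,-1.65,0,0],
  [-3.17,-1.65,0,0],
  [-3.17,-1.65,0,0],
  [0,0,0,0],
], fingers=-0.1)

```text
t: 46.52
tool_pos: [0.4371, -0.0733, 0.1446]
tool_rot: [[-0.048, 0.999, 0.001], [0.999, 0.048, -0.0], [-0.0, 0.001, -1.0]]
contact_force: [1.0, 0.2, -0.3]
opening: 0.0472
gripper_force: 0.0
```

Run:
```python
from h import *
d=look('wrist');b,s=mask(d,'vial_green');print(s)
p,e=fit('vial_green',[(d,b)],x0=(.4378,-.0722));rep('vial',p,e)
im=d['image'];h=cv2.convexHull(proj(world('vial_green',*p),d).astype(np.float32)).astype(int);cv2.polylines(im,[h],True,(0,0,255),1)
cv2.imwrite('pics/w8.png',im)
to(*p[:2],.016,92.9)
```

```text
0.96
vial xy [ 0.4371 -0.0726] deg -0.3 err 0.011
  tool pos [ 0.4377 -0.0719  0.1446] yaw 92.9 q6 -25.4 | shift cm [-0.06 -0.08 12.86] then turn -0.0 deg -0.0
```

View pics/w8.png

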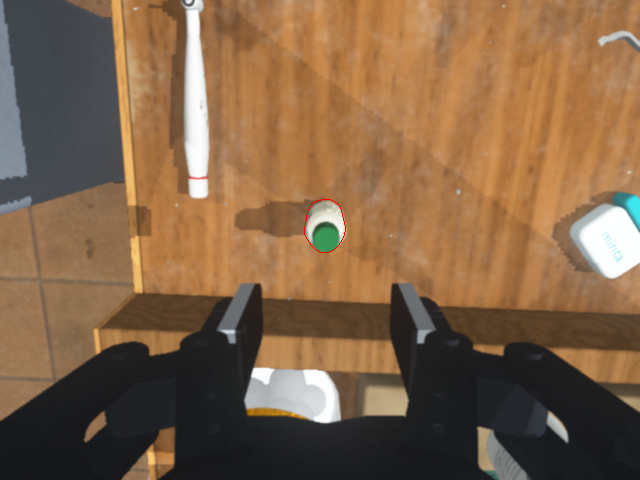

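The vial at (325,225) is centred between the fingers; the handpiece and the wall are clear.

Emit:
send_rows([
  [-0.06,-0.06,3,0],
  [0,0,4,0],
  [0,0,3,0],
  [0,0,2,0],
  [0,0,0.8,0],
  [0,0,0,0],
  [0,0,0,0],
])

```text
t: 47.5
tool_pos: [0.438, -0.0725, 0.0173]
tool_rot: [[-0.052, 0.999, 0.002], [0.999, 0.052, -0.001], [-0.001, 0.002, -1.0]]
contact_force: [1.2, 1.0, 0.1]
opening: 0.0468
gripper_force: 0.0
```

Emit:
send_rows([
  [0,0,0,0],
  [0,0,0,0],
  [0,0,0,0],
  [0,0,0,0],
  [0,0,0,0],
], fingers=0.9)

```text
t: 48.12
tool_pos: [0.4379, -0.0727, 0.0174]
tool_rot: [[-0.051, 0.999, 0.002], [0.999, 0.051, -0.001], [-0.001, 0.002, -1.0]]
contact_force: [-0.6, 0.3, 6.4]
opening: 0.0225
gripper_force: 59.1
```

Emit:
send_rows([
  [0,0,-0.5,0],
  [0,0,-1.5,0],
  [0,0,-3,0],
  [0,0,-3,0],
  [0,0,0,0],
  [0,0,0,0],
])

```text
t: 48.88
tool_pos: [0.4365, -0.0723, 0.096]
tool_rot: [[-0.051, 0.999, -0.0], [0.999, 0.051, 0.0], [0.0, -0.0, -1.0]]
contact_force: [-0.8, 0.1, -0.3]
opening: 0.0227
gripper_force: 58.8
```

Run:
```python
from h import *
s=r.state();print(s['opening'],s['gripper_force'])
d=look('wrist');b,sc=mask(d,'vial_green');print(sc)
if b is not None: rep('vial',*fit('vial_green',[(d,b)],x0=s['tool_pos'][:2],z=s['tool_pos'][2]-.016))
to(.5461,.2104,.019,92.9)
```

```text
0.022668978224134318 58.774972113606054
0.9
vial xy [ 0.4366 -0.0709] deg 7.9 err 0.05
  tool pos [ 0.436  -0.072   0.0951] yaw 92.9 q6 -25.5 | shift cm [27.63 12.46  7.61] then turn 0.001 deg 0.0
```

Emit:
send_rows([
  [2.755,1.246,0,0],
  [2.755,1.246,0,0],
  [2.755,1.246,0,0],
  [2.755,1.246,0,0],
  [2.755,1.246,0,0],
  [2.755,1.246,0,0],
  [2.755,1.246,0,0],
  [2.755,1.246,0,0],
  [2.755,1.246,0,0],
  [2.755,1.246,0,0],
  [0,0,0,0],
  [0,0,0,0],
])

```text
t: 50.48
tool_pos: [0.5463, 0.2086, 0.095]
tool_rot: [[-0.052, 0.999, -0.003], [0.999, 0.052, -0.001], [-0.001, -0.003, -1.0]]
contact_force: [-0.5, 0.2, -0.1]
opening: 0.0228
gripper_force: 58.8
```

Emit:
send_rows([
  [0,0,3,0],
  [0,0,3,0],
  [0,0,0.6,0],
  [0,0,0.3,0],
  [0,0,0,0],
  [0,0,0,0],
])

```text
t: 51.22
tool_pos: [0.5482, 0.2092, 0.0286]
tool_rot: [[-0.051, 0.999, 0.002], [0.999, 0.051, 0.0], [0.0, 0.002, -1.0]]
contact_force: [-0.3, 0.2, -0.7]
opening: 0.0231
gripper_force: 58.9
```

Emit:
send_rows([
  [0,0,0.4,0],
  [0,0,0.2,0],
  [0,0,0.1,0],
  [0,0,0,0],
])

```text
t: 51.72
tool_pos: [0.5472, 0.2092, 0.0205]
tool_rot: [[-0.051, 0.999, -0.0], [0.999, 0.051, -0.0], [-0.0, -0.0, -1.0]]
contact_force: [-1.8, 0.6, 2.1]
opening: 0.023
gripper_force: 59.1
```

Emit:
send_rows([
  [0,0,0.1,0],
  [0,0,0,0],
])

```text
t: 51.98
tool_pos: [0.5473, 0.2092, 0.0204]
tool_rot: [[-0.052, 0.999, -0.001], [0.999, 0.052, -0.0], [-0.0, -0.001, -1.0]]
contact_force: [-2.7, -1.3, 6.7]
opening: 0.0226
gripper_force: 59.8
```

Emit:
send_rows([
  [0,0,0,0],
  [0,0,0,0],
  [0,0,0,0],
  [0,0,-0.5,0],
  [0,0,-2,0],
  [0,0,-4,0],
  [0,0,-4,0],
  [0,0,-4,0],
  [0,0,-4,0],
  [0,0,0,0],
  [0,0,0,0],
], fingers=-0.1)

```text
t: 53.35
tool_pos: [0.547, 0.209, 0.2046]
tool_rot: [[-0.051, 0.999, 0.0], [0.999, 0.051, 0.0], [0.0, 0.0, -1.0]]
contact_force: [0.3, 0.2, -1.0]
opening: 0.0468
gripper_force: 0.0
```

Run:
```python
from h import *
D=[look('scene'),look('side'),look('wrist')]
c=np.array([.5424,.2828]);a=np.radians(2.9);R=np.array([[np.cos(a),-np.sin(a)],[np.sin(a),np.cos(a)]])
for q,z,x0 in(('vial_green',.003,(.546,.2104)),('powder_jar',.003,(.5387,.3552)),('bur_block',.003,(.6,.2857)),('dappen_dish',.013,(.543,.283)),('floss_box',0,(.636,-.075))):
  for d in D:
    b,s=mask(d,q)
    if b is None: continue
    p,e=fit(q,[(d,b)],z=z,x0=x0,angs=[.05] if q!='floss_box' else [.68])
    rep(q+' '+d['name'],p,e);print('    tray frame',np.round(R.T@(np.array(p[:2])-c)*1000,1))
i=D[0]['image'][170:430,90:470];cv2.imwrite('pics/end.png',cv2.resize(i,(800,547),interpolation=cv2.INTER_CUBIC))
```

```text
vial_green scene xy [0.5467 0.2082] deg 10.2 err 0.024
    tray frame [  0.5 -74.7]
vial_green side xy [0.5482 0.2084] deg 2.7 err 0.054
    tray frame [  2.  -74.6]
vial_green wrist xy [0.5475 0.2095] deg 2.4 err 0.018
    tray frame [  1.4 -73.5]
powder_jar scene xy [0.5395 0.3548] deg 8.3 err 0.007
    tray frame [ 0.8 72. ]
powder_jar side xy [0.5416 0.3538] deg 3.7 err 0.011
    tray frame [ 2.8 70.9]
powder_jar wrist xy [0.5401 0.3565] deg 4.3 err 0.0
    tray frame [ 1.4 73.7]
bur_block scene xy [0.5999 0.2865] deg 5.2 err 0.014
    tray frame [57.6  0.8]
bur_block side xy [0.602  0.2861] deg 1.8 err 0.016
    tray frame [59.7  0.3]
bur_block wrist xy [0.6016 0.2854] deg 2.7 err 0.004
    tray frame [59.3 -0.4]
dappen_dish scene xy [0.544  0.2813] deg 7.5 err 0.022
    tray frame [ 1.5 -1.5]
dappen_dish side xy [0.5449 0.2815] deg 7.5 err 0.056
    tray frame [ 2.4 -1.4]
dappen_dish wrist xy [0.5444 0.2827] deg 6.5 err 0.04
    tray frame [ 2.  -0.1]
floss_box scene xy [ 1.356  -1.1383] deg 55.0 err 0.773
    tray frame [  740.7 -1460.5]
floss_box side xy [ 0.636  -0.0761] deg 37.7 err 0.014
    tray frame [  75.3 -363.2]
```

View pics/end.png

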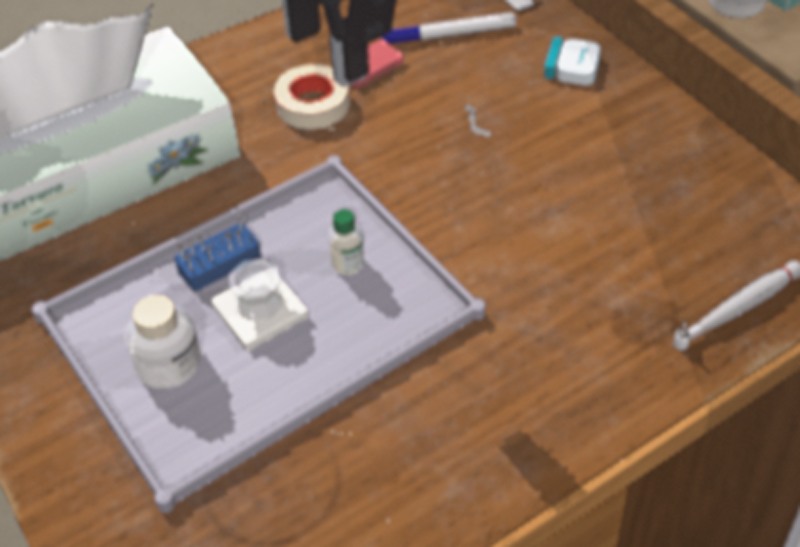

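The final picture shows everything standing in its place in the tray, with the floss box at (575,62) unmoved. Time to hand the job in.

```bash
python3 -c "
from bench import r
print(r.job_done())"
```

```text
the job is handed in; nothing more can be done
None
```

The tray is set out and handed in at about 54 s: the last pictures show the dish, jar, vial and block within 3 mm of their targets, the slab within about 2 mm when laid, and the floss dispenser where it was; the hand-in gave no verdict.

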